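Hitch the press bed to its draw link

ROBOT

A 7-joint arm with a two-finger parallel gripper is mounted at the origin on the work surface. World frame = base frame: x ahead of the robot, y to its left, z up, the work surface at z = 0. Lengths are in m, angles in rad, forces in N, time in s.
With the tool pointing down it reaches from about 0.425 to 0.8 m from the base axis. Payload 8.3 kg.
Tool frame: the origin (TCP) lies midway between the tips of the shut fingers; the grasp point (between the pads) lies 19 mm behind it; z points along the fingers, y is the direction in which the jaws open and shut (so a half turn about z gives the same grasp; the last joint's range is limited). The gripper opens to 85 mm and grips with 20 to 120 N. Pads are 22 mm wide; open, the fingers measure 114 mm over their backs; the gripper's body (76 mm by 85 mm) begins 54 mm behind the grasp point. The pads swing forward as they close: fully open they stand 13 mm farther back than shut.
Start: joints at [-1.362, 0.383, 0.016, 1.37, -0.006, 1.388, -0.046], TCP at [0.168, 0.602, 0.231] pointing down, gripper open.
Joint ranges: [-2.95, 2.95], [-0.25, 2.06], [-1.52, 1.56], [0.18, 2.33], [-1.44, 4.58], [0.02, 2.06], [-3.01, 3.01]. Speed limits (rad/s): [2.39, 2.39, 3.01, 3.01, 3.14, 3.14, 3.14].

INTERFACE

Orientations are given as a rotation vector (axis times angle).
In Python, from cell import ctrl gives the robot as it stands.
- The arm moves only by the tool servo_tool, never from a script. Its argument "steps" is a list of rows, each a list of 5 numbers: the finger opening in m, from 0 to 0.0854, then the shift along the tool's x, y, z in m, then the turn about the tool's z in degrees. In form: [[jaw, dx, dy, dz, roll], ...]. A call has exactly 10 rows; each row shifts and turns the commanded pose from where the row before left it, along the tool's axes as they then stand; what a row does not reach is not made up. A row lasts 1/10 s, in which the tool goes at most 50 mm and 8.59 degrees, less where a joint would pass 70% of its speed; a pose out of reach is approached as far as the arm can. A call is refused whole if a number of a shift passes 0.05 or a number of a turn 8.59, either way. A call with a gripper value outside its range is refused whole. The fingers move at their own pace and stop on an object; "force" is the grip in N (left out, the last holds). Time passes only in rows, so rows that do not move let the fingers close, or fill a call up. It gives the time, the measured TCP pose, the force and the opening at its end, in the units of the state.
- ctrl.get_state(): the state, without advancing time (a new reading comes with each control period).
- ctrl.camera(name): name is "side" or "top" or "wrist"; returns the picture (400x640x3 uint8, red, green, blue); there is no depth.
- ctrl.camera_info(name): a dict with "vertical_fov" (degrees; the focal length in pixels is half the picture's height over the tangent of half this angle, whatever the lens; pixels are square), "cx", "cy" (the principal point, pixels), "distortion" ([k1, k2, p1, p2, k3] as OpenCV has them; the pictures are not rectified), "origin" and "orientation" of the camera in the world; the wrist camera has in their place "tool_from_camera" (4x4, takes a point from camera to tool coordinates, whose origin is the TCP and whose axes are the flange's). Camera axes: x right, y down, z forward; pixel columns grow to the right and rows downward; lengths in m; the calibration is good to about 2 mm. A picture is of the moment at which its call begins: read the wrist's pose just before it. camera_info takes no time and is no camera call.
- ctrl.job_done(): hands the job in, once; it reports no verdict.
Trained networks look in the newest picture that a camera, given by its name, has taken for a name from the list of things; names that differ only in an ending like _2 or _b are one class to them, and where a whole thing is asked for, a point or a joint stands for the part that bears it (a point fixed in the world has none). Each returns a list of dicts, best first, with "conf" (0 to 1); they miss things now and then, are a little off and sometimes report something else, mostly with a low value. They report only what shows in the picture. A call takes as long as a camera call.
- ctrl.search_frame(thing, camera): "extent" ([left, top, width, height] in pixels, round what is visible of it).
The state is a dict: "time": time; "qpos": joint angles; "joint_vel": joint speeds; "tau": joint torques, N m; "tool_pos": TCP position; "ee_rot": TCP orientation; "ft_force": force on the tool from outside, world axes, zero at the start; "torque": the same for the moment, N m; "width": finger opening in m.
Only numpy, scipy, OpenCV 4.12 (cv2) and the standard library are available. Lean on these libraries where they do the work, as an engineer would, in place of code of your own. Each camera call takes 0.05 s, during which the arm holds its last target. There are 200 camera calls.

TASK

Hitch the press bed: bring the raised green draw link down so that its steel cup sits fully home over the hitch ball, wherever the ball happens to stand in its channel, and only then press the red latch lever fully down. Leave the ink tin and the jar where they are.

Things in the scene. Friction and masses are not known exactly. Their poses are not given: they have to be found in the camera images.
- bed: Fixed end of a press bed: black steel plate 340 (x) by 260 (y) by 20 mm. Origin: centre of its underside, on the table; x points from the link's rod to the ball's channel, y runs along both, z up. Two yellow posts at x = -110, y = +-92 mm (14 mm thick along y, top z = 95 mm) carry the rod. Beyond x = 170 mm: a board 34 mm high with a litho stone fixed on it, top z = 79 mm, from x = 235 mm.
- rod_mid (a point): Middle of the round steel rod on which the draw link hinges and slides: on its axis, at x = -110, y = 0, z = 68 mm of the bed; the rod runs along the bed's y. Axes as the bed's.
- channel_mid (a point): Middle of the hitch ball's aluminium channel, at x = 110, y = 0, z = 68 mm of the bed (ball-centre height); channel 63 mm wide, 170 mm long along y, top at bed z = 35.5 mm. The steel ball (40 mm across, 18 mm neck) stands anywhere within y = +-45 mm: WHERE IS NOT MEASURED, find it by touch or camera. Across the channel it has 1.5 mm play each way. It slides if pushed with 2 to 5 N; stops at y = +-50 mm.
- sleeve (a joint): Position of the link's brass sleeve along the rod, m, along the bed's y (0 = middle), range -0.05 to 0.05; it is the cup's bed y. Slides with about 2 N of friction (plus 8 N per m/s); stays where left. Can be moved by pushing the raised link or cup sideways.
- link (a joint): Hinge of the green draw link about the rod, rad: 0 = level: cup fully home on the ball (reads within 0.015); positive = raised (1.57 upright); stops at -0.09 if no ball is under the cup. Stiff damped hinge: stays where left above about 0.8, sinks slowly by itself when lower. Pushing it down takes up to about 8 N at the cup, lifting about 9 N. Level, it is a bar 22 mm wide (y), top 34 mm above the rod's axis.
- cup (a point): Centre of the steel hitch cup at the link's free end, 220 mm from the rod's axis; coincides with the ball's centre when home. Axes: x along the link away from the rod, y along the rod, z out of the link's top. Opens to -z. Outer diameter 52 mm, 60 mm at the mouth (10 mm below this point); inner 44 mm, 52 mm at the mouth: centres itself on a ball up to about 4 mm off.
- pad (a point): Centre of the flat round black pressing pad on top of the cup, 40 mm across, 36 mm above the cup's centre along the link's z. Axes as the link's (see cup).
- lever_tip (a point): End of the red latch lever, on its upper face, 82 mm from its pivot. The pivot is on the link, 135 mm from the rod's axis along the link and 46 mm above it (link's z); the lever points from there back towards the rod. The last 36 mm is a red paddle 30 mm wide. Axes: x from tip to pivot, y along the rod, z out of the upper face.
- lever (a joint): Latch lever angle relative to the link, rad: 0 = fully down, lying along the link (stop); 0.45 to 0.6 = raised. Friction hinge: stays where left, needs about 2 to 8 N on the paddle, least when pressed on its flat face, not on its very end.
- ink_tin_mid (a point): Middle of a blue ink tin, 76 mm diameter, 70 mm high, standing beside the bed. Leave alone.
- jar_mid (a point): Middle of an amber jar, 56 mm diameter, 85 mm high, standing beside the bed. Leave alone.

How it is judged:
By the outcome, as a careful person would: the job done as asked, in the order asked, and still so for the second after the job is handed in, with the robot touching nothing.
It also fails if it takes over 72 s, if anything falls off the work surface, if the arm or the gripper's body presses on something with over 40 N, if the wrist force passes 120 N, or if a joint passes its speed limit or range.

## Working session

There is one attempt and no reset: what is moved stays moved. The work goes in short steps, Python scripts to look and compute and a tool call to move; the robot and the scene stay as the last step left them, time stands still between calls to the robot, and variables do not carry over. Pictures are saved under pics/ and viewed, about 8 in all and at most 12, crops included, and the job is handed in when it is done.

Besides the shell and the picture viewer there is one more tool, called after "Call:" as name(argument=value, ...), one argument or row to a line, values as JSON. servo_tool: Moves the arm, as the interface text tells. Its arguments: {"type":"object","properties":{"steps":{"type":"array"},"force":{"type":"number"}},"required":["steps"]}

```bash
mkdir -p pics; ls; python3 - <<'E'
from cell import ctrl
import cv2,numpy as np
ims=[]
for c in ("side","top"):
    im=ctrl.camera(c); cv2.imwrite(f"pics/{c}0.png",im[:,:,::-1])
    i=ctrl.camera_info(c); print(c,i)
    for t in ("bed","cup","pad","lever_tip","link","channel_mid","sleeve","ink_tin_mid","jar_mid"):
        try: r=ctrl.search_frame(t,c)[:2]; print(t,[(np.round(d["extent"]),round(d["conf"],2)) for d in r])
        except Exception as e: print(t,e)
print(ctrl.camera_info("wrist")); print(ctrl.get_state())
E
```

```text
pics
side {'vertical_fov': 43.57849282413437, 'cx': 325.89089544336747, 'cy': 213.58755751687758, 'distortion': array([-0.09110074,  0.        ,  0.        ,  0.        ,  0.        ]), 'origin': array([0.25848616, 0.71978224, 0.7498304 ]), 'orientation': array([-0.55525327,  2.6735412 , -1.18627223])}
bed [(array([178.,  91., 276., 171.]), 0.67)]
cup [(array([355.,  91.,  84., 114.]), 0.57)]
pad [(array([357.,  90.,  78., 115.]), 0.65)]
lever_tip [(array([396., 137.,  40.,  38.]), 0.93)]
link [(array([354.,  89.,  87., 117.]), 0.92)]
channel_mid [(array([178.,  90., 275., 176.]), 0.91)]
sleeve [(array([353.,  87.,  86., 128.]), 0.69)]
ink_tin_mid [(array([241., 217.,  38.,  46.]), 0.71)]
jar_mid [(array([397., 117.,  19.,  40.]), 0.83)]
top {'vertical_fov': 43.83914072320924, 'cx': 317.4159613795162, 'cy': 194.31260809431632, 'distortion': array([-0.11454652,  0.        ,  0.        ,  0.        ,  0.        ]), 'origin': array([0.45686158, 0.0684833 , 1.31015755]), 'orientation': array([-2.17155854,  2.19875363, -0.13097379])}
bed [(array([317.,  49., 132., 233.]), 0.89)]
cup [(arr
[... 885 characters left out ...]
0e+00,
         1.00000000e+00]])}
{'time': 1.0, 'qpos': array([-1.36189666,  0.38340125,  0.01641934,  1.37010826, -0.00629928,
        1.38820213, -0.04654385]), 'joint_vel': array([ 0.00051149, -0.00088064,  0.00026685,  0.00020836, -0.00131583,
        0.00135492,  0.00165873]), 'tau': array([-3.38210612e-05, -6.27341580e+01,  8.42672791e-01, -3.72082543e+01,
        1.65026175e-02,  2.69756449e-03, -1.46392688e-05]), 'tool_pos': array([0.16775135, 0.60204429, 0.23127499]), 'ee_rot': array([-4.25645257e-01, -3.11256529e+00,  1.00164903e-04]), 'ft_force': array([-0.05451421,  0.15414477, -0.2353131 ]), 'torque': array([-0.00111121,  0.00486272, -0.01112209]), 'width': 0.08559870262220055}
```

```bash
python3 - <<'E'
import cv2
a=cv2.imread("pics/side0.png")[60:290,150:480]; cv2.imwrite("pics/s.png",cv2.resize(a,None,fx=2.4,fy=2.4,interpolation=cv2.INTER_CUBIC))
a=cv2.imread("pics/top0.png")[30:300,250:500]; cv2.imwrite("pics/t.png",cv2.resize(a,None,fx=2.2,fy=2.2,interpolation=cv2.INTER_CUBIC))
E
```

```text
(no output)
```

View pics/s.png

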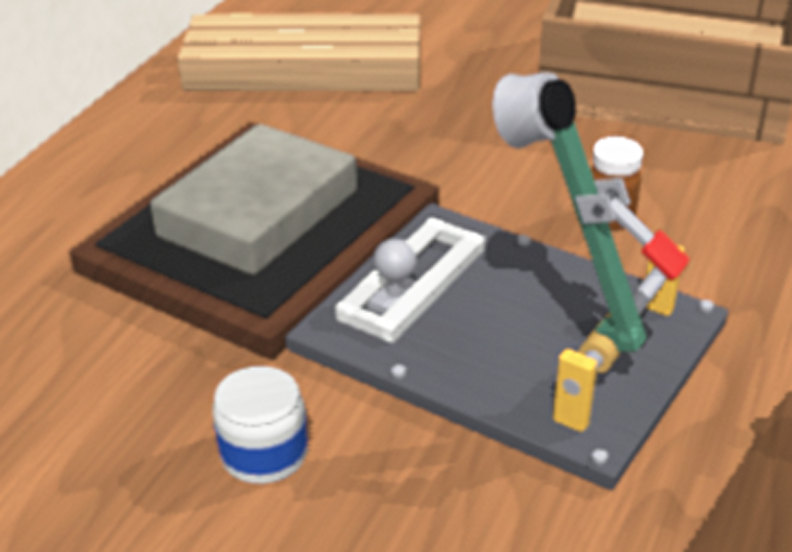

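View pics/t.png

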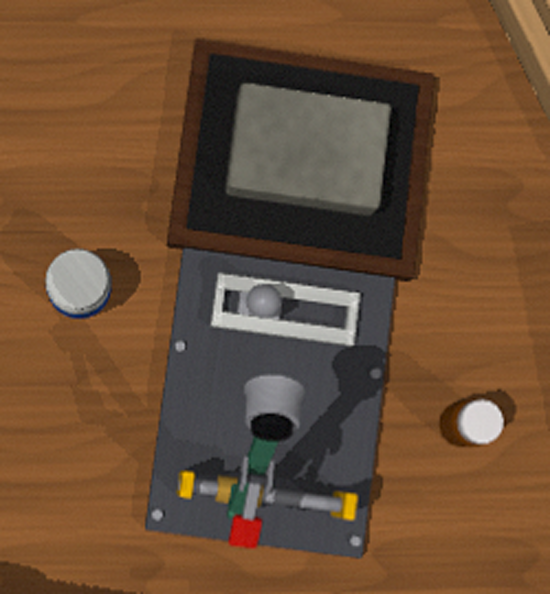

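The side picture shows the link raised, with the ball at crop (397,258) and the pad at (557,103). In the top picture the ball is at crop (264,300) and the pad at (271,427), with the tin at left and the jar at right. I'll fit the bed pose, ball, sleeve and link angle to both views.

```bash
cat > h.py <<'E'
import numpy as np,cv2
from scipy.spatial.transform import Rotation as R
from scipy.optimize import least_squares
from cell import ctrl
def proj(c,P,state=None):
    i=ctrl.camera_info(c); f=200/np.tan(np.radians(i["vertical_fov"])/2)
    K=np.array([[f,0,i["cx"]],[0,f,i["cy"]],[0,0,1]])
    if c=="wrist":
        T=i["tool_from_camera"]; Rt=R.from_rotvec(state["ee_rot"]).as_matrix()
        Rw=Rt@T[:3,:3]; o=Rt@T[:3,3]+state["tool_pos"]
    else: Rw=R.from_rotvec(i["orientation"]).as_matrix(); o=i["origin"]
    Pc=(np.atleast_2d(P)-o)@Rw
    return cv2.projectPoints(Pc,np.zeros(3),np.zeros(3),K,i["distortion"])[0][:,0]
def bw(p,P):  # bed->world
    c,s=np.cos(p[2]),np.sin(p[2]); P=np.atleast_2d(P)
    return np.c_[p[0]+c*P[:,0]-s*P[:,1],p[1]+s*P[:,0]+c*P[:,1],P[:,2]]
def lk(s,a,x,z): # link coords->bed
    return [-.11+x*np.cos(a)-z*np.sin(a),s,.068+x*np.sin(a)+z*np.cos(a)]
def tip(s,a,l,d=0.082): # point on lever at d from pivot
    return lk(s,a,.135-d*np.cos(l),.046+d*np.sin(l))
E
cat > fit.py <<'E'
from h import *
S=lambda u,v:(150+u/2.4,60+v/2.4)
T=lambda u,v:(250+u/2.2,30+v/2.2)
fixed={"top":[((-.17,.13,.02),T(148,530)),((-.17,-.13,.02),T(365,556)),((.1415,.085,.0355),T(218,273)),((.1415,-.085,.0355),T(360,294)),((.0785,-.085,.0355),T(356,345)),((.0785,.085,.0355),T(211,325))],
"side":[((-.17,.13,.02),S(610,482)),((-.17,-.13,.02),S(728,312)),((.17,.13,.02),S(290,338)),((.1415,.085,.0355),S(337,306)),((.1415,-.085,.0355),S(435,218)),((.0785,-.085,.0355),S(486,238)),((.0785,.085,.0355),S(390,332))]}
def res(p):
    r=[]
    for c in fixed:
        r.append(proj(c,bw(p,[f[0] for f in fixed[c]]))-np.array([f[1] for f in fixed[c]]))
    mv=[(.11,p[3],.068),lk(p[4],p[5],.22,.036),tip(p[4],p[5],p[6],.064)]
    r.append(proj("top",bw(p,mv))-np.array([T(264,300),T(271,427),T(245,530)]))
    r.append(proj("side",bw(p,mv))-np.array([S(397,258),S(557,103),S(665,255)]))
    return np.concatenate(r).ravel()
q=least_squares(res,[.5,.05,-.1,0,0,1.1,.5],loss="soft_l1")
p=q.x;np.save("p.npy",p)
print(np.round(p,4)); print(np.round(res(p).reshape(-1,2),1).tolist())
for n,P in dict(ball=(.11,p[3],.068),cup=lk(p[4],p[5],.22,0),pad=lk(p[4],p[5],.22,.036),padhome=(.11,p[3],.104),rod=(-.11,0,.068)).items(): print(n,np.round(bw(p,P)[0],4))
E
python3 fit.py
```

```text
[ 0.5284 -0.1131 -0.1535  0.0295  0.0323  1.1103  0.6301]
[[-1.4, 0.0], [-1.0, 1.7], [0.7, 0.0], [0.3, -0.1], [-0.8, 0.4], [0.7, 0.2], [1.4, -1.3], [0.7, -0.9], [-2.8, -1.0], [-0.7, 0.5], [-1.7, 0.4], [-0.9, 0.1], [0.5, -0.7], [0.9, 0.8], [0.4, 0.5], [0.1, 0.4], [-0.8, 0.9], [-0.2, 1.2], [-0.8, -0.3]]
ball [ 0.6416 -0.1008  0.068 ]
cup [ 0.5213 -0.0794  0.2651]
pad [ 0.4894 -0.0744  0.2811]
padhome [ 0.6416 -0.1008  0.104 ]
rod [ 0.4197 -0.0963  0.068 ]
```

Call:
servo_tool(
  steps=[
    [0,-0.0223,-0.0219,-0.0035,0],
    [0,-0.0223,-0.0219,-0.0035,0],
    [0,-0.0223,-0.0219,-0.0035,0],
    [0,-0.0223,-0.0219,-0.0035,0],
    [0,-0.0223,-0.0219,-0.0035,0],
    [0,-0.0223,-0.0219,-0.0035,0],
    [0,-0.0223,-0.0219,-0.0035,0],
    [0,-0.0223,-0.0219,-0.0035,0],
    [0,-0.0223,-0.0219,-0.0035,0],
    [0,-0.0223,-0.0219,-0.0035,0],
  ],
  force=40,
)

```text
time: 2.0
tool_pos: [0.3243, 0.33, 0.2666]
ee_rot: [0.426, 3.113, 0.001]
ft_force: [0.5, 0.2, 0.8]
width: -0.0002
```

Call:
servo_tool(
  steps=[
    [0,-0.0223,-0.0219,-0.0035,0],
    [0,-0.0223,-0.0219,-0.0035,0],
    [0,-0.0223,-0.0219,-0.0035,0],
    [0,-0.0223,-0.0219,-0.0035,0],
    [0,-0.0223,-0.0219,-0.0035,0],
    [0,-0.0223,-0.0219,-0.0035,0],
    [0,-0.0223,-0.0219,-0.0035,0],
    [0,-0.0223,-0.0219,-0.0035,0],
    [0,-0.0223,-0.0219,-0.0035,0],
    [0,-0.0223,-0.0219,-0.0035,-6.8],
  ],
)

```text
time: 3.0
tool_pos: [0.4803, 0.0592, 0.3017]
ee_rot: [0.239, 3.132, 0.001]
ft_force: [0.5, 0.5, -0.7]
width: -0.0001
```

```bash
python3 - <<'E'
from h import *
s=ctrl.get_state(); im=ctrl.camera("wrist")[:,:,::-1].copy()
cv2.imwrite("pics/w1raw.png",im)
p=np.load("p.npy"); print(s["time"],s["tool_pos"],s["ee_rot"],s["width"],s["ft_force"])
P=[(.11,p[3],.068),lk(p[4],p[5],.22,.036),tip(p[4],p[5],p[6],.064),(.1415,.085,.0355),(.1415,-.085,.0355),(.0785,-.085,.0355),(.0785,.085,.0355),(-.11,.092,.095),(-.11,-.092,.095)]
uv=proj("wrist",bw(p,P),s); print(np.round(uv).tolist())
for u,v in uv:
    if abs(u)<2000 and abs(v)<2000: cv2.drawMarker(im,(int(u),int(v)),(255,0,255),0,10)
cv2.imwrite("pics/w1.png",im)
E
```

```text
3.0 [0.48027629 0.05924057 0.3017207 ] [2.39054736e-01 3.13197787e+00 7.19895121e-04] -6.87644648584221e-05 [ 0.47788015  0.54332966 -0.73834757]
[[227.0, 295.0], [109.0, 284.0], [164.0, 111.0], [269.0, 300.0], [163.0, 300.0], [156.0, 264.0], [267.0, 264.0], [257.0, 145.0], [98.0, 144.0]]
```

View pics/w1.png

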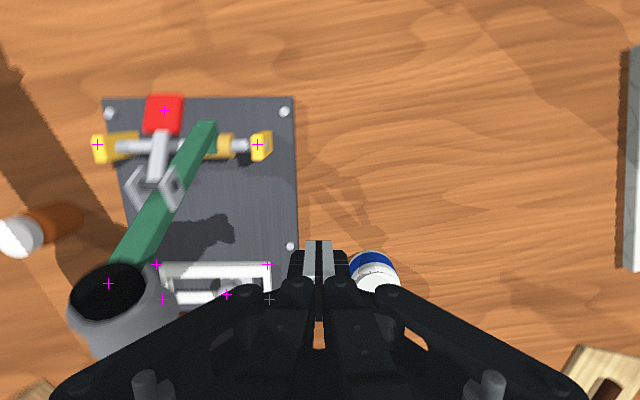

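Call:
servo_tool(
  steps=[
    [0,-0.02,0.002,0,0],
    [0,-0.02,0.002,0,0],
    [0,-0.02,0.002,0,0],
    [0,-0.02,0.002,0,0],
    [0,-0.02,0.002,0,0],
    [0,-0.02,0.002,0,0],
    [0,-0.02,0.002,0,0],
    [0,-0.02,0.002,0,0],
    [0,0,0,0,0],
    [0,0,0,0,0],
  ],
)

```text
time: 4.05
tool_pos: [0.6403, 0.0518, 0.3008]
ee_rot: [-0.241, -3.131, 0.001]
ft_force: [0.0, -0.3, 0.1]
width: -0.0001
```

```bash
python3 - <<'E'
from h import *
s=ctrl.get_state(); im=ctrl.camera("wrist")[:,:,::-1].copy()
cv2.imwrite("pics/w2raw.png",im); np.save("s2.npy",np.r_[s["tool_pos"],s["ee_rot"]])
p=np.load("p.npy"); print(s["time"],s["tool_pos"],s["ee_rot"])
P=[(.11,p[3],.068),lk(p[4],p[5],.22,.036),lk(p[4],p[5],0,0),(.1415,.085,.0355),(.1415,-.085,.0355),(.0785,-.085,.0355),(.0785,.085,.0355),(-.11,.092,.095),(-.11,-.092,.095)]
uv=proj("wrist",bw(p,P),s); print(np.round(uv).tolist())
for u,v in uv:
    if abs(u)<2000 and abs(v)<2000: cv2.drawMarker(im,(int(u),int(v)),(255,0,255),0,8)
cv2.imwrite("pics/w2.png",cv2.resize(im[:330,:400],None,fx=1.8,fy=1.8,interpolation=cv2.INTER_CUBIC))
E
```

```text
4.05 [0.64033223 0.05178534 0.3007663 ] [-2.40995796e-01 -3.13148571e+00  1.02940325e-03]
[[203.0, 190.0], [-2.0, -16.0], [182.0, -6.0], [252.0, 205.0], [134.0, 205.0], [126.0, 162.0], [250.0, 162.0], [230.0, -16.0], [44.0, -18.0]]
```

View pics/w2.png

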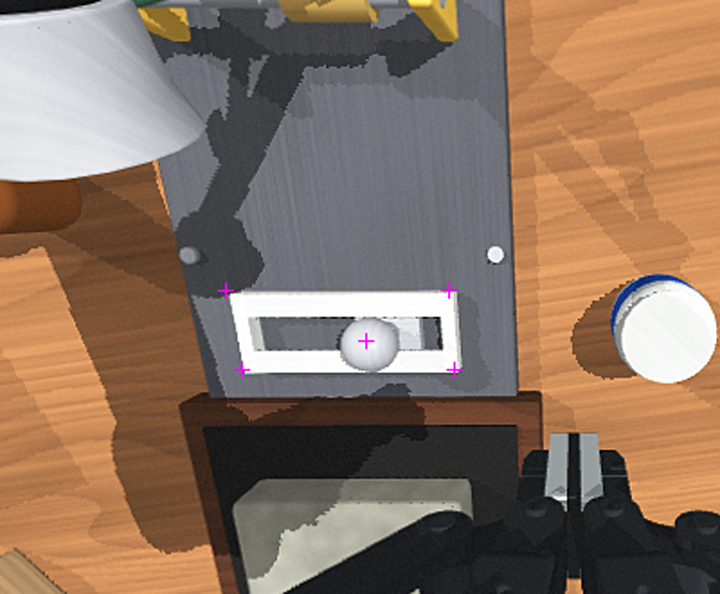

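Channel corners sit about 2 px to the right of the prediction, and the ball moves with them, so the ball estimate relative to the bed holds. I'll refit with the wrist views to sharpen the sleeve against the ball.

```bash
cat > fit2.py <<'E'
import io,contextlib
with contextlib.redirect_stdout(io.StringIO()): from fit import *
s1=dict(tool_pos=np.array([.48028,.05924,.30172]),ee_rot=np.array([.23905,3.13198,.00072]))
a=np.load("s2.npy"); s2=dict(tool_pos=a[:3],ee_rot=a[3:])
Z=lambda u,v:(u/1.8,v/1.8)
def wres(p):
    def sh(s):
        t=R.from_rotvec(s["ee_rot"]).as_matrix(); return dict(tool_pos=s["tool_pos"]+t@np.r_[p[7:9],0],ee_rot=s["ee_rot"])
    A=[lk(p[4],p[5],.22,.036),tip(p[4],p[5],p[6],.064),(-.11,.092,.095),(-.11,-.092,.095)]
    B=[(.11,p[3],.068),(.1415,.085,.0355),(.1415,-.085,.0355),(.0785,-.085,.0355),(.0785,.085,.0355)]
    r1=proj("wrist",bw(p,A),sh(s1))-np.array([(107,290),(164,112),(263,145),(98,146)])
    r2=proj("wrist",bw(p,B),sh(s2))-np.array([Z(370,342),Z(459,373),Z(243,373),Z(231,291),Z(456,293)])
    return np.r_[r1.ravel(),r2.ravel(),p[7:9]/.002]
q=least_squares(lambda p:np.r_[res(p),wres(p)],np.r_[p,0,0],loss="soft_l1",x_scale=[.01,.01,.01,.01,.01,.1,.1,.002,.002])
P=q.x; np.save("p.npy",P); print(np.round(P,4)); print(np.round(res(P).reshape(-1,2),1).tolist(),np.round(wres(P)[:-2].reshape(-1,2),1).tolist())
J=np.linalg.inv(q.jac.T@q.jac); print(np.sqrt(np.diag(J))*1)
for n,X in dict(ball=(.11,P[3],.068),pad=lk(P[4],P[5],.22,.036),paddle=tip(P[4],P[5],P[6],.064)).items(): print(n,np.round(bw(P,X)[0],4))
E
python3 fit2.py
```

```text
[ 0.5285 -0.1119 -0.155   0.0297  0.0284  1.1054  0.6275  0.0013 -0.0016]
[[-2.0, -0.1], [-1.5, 1.7], [0.3, -0.0], [-0.1, -0.1], [-1.2, 0.4], [0.3, 0.1], [1.1, -0.9], [0.6, -0.5], [-3.0, -0.8], [-1.0, 0.7], [-1.8, 0.6], [-1.0, 0.3], [0.3, -0.4], [0.4, 0.8], [1.7, 0.2], [1.2, 0.3], [-1.0, 1.2], [0.0, 0.6], [-0.6, -1.1]] [[1.0, -3.2], [-0.4, 0.9], [-3.3, 1.0], [2.3, -0.7], [-0.2, 0.8], [-0.7, -1.1], [1.0, -1.3], [-0.5, 0.8], [-1.8, -0.0]]
[0.00075882 0.00101882 0.00492037 0.00143736 0.00151085 0.00638931
 0.02897283 0.00089978 0.00108539]
ball [ 0.6418 -0.0996  0.068 ]
pad [ 0.49   -0.0772  0.2808]
paddle [ 0.3873 -0.0611  0.1799]
```

```bash
cat >> h.py <<'E'
def tcpbed():
    p=np.load("p.npy"); s=ctrl.get_state(); d=s["tool_pos"][:2]-p[:2]; c,n=np.cos(p[2]),np.sin(p[2])
    return np.array([c*d[0]+n*d[1],-n*d[0]+c*d[1],s["tool_pos"][2]]),s
E
python3 - <<'E'
from h import *
b,s=tcpbed(); print(np.round(b,4)); p=np.load("p.npy"); S=p[4]
pre=None
for a in np.linspace(1.105,0,41):
    x,_,z=lk(S,a,.22,.036); f=np.clip((a-.1)/.4,0,1); t=np.array([x-.011*f,S,z+ (0 if f==1 else .011*(1-f)*np.tan(a))])
    if pre is None: print("start",np.round(t,4))
    else: print(np.round([-(t-pre)[0],-(t-pre)[2]],4).tolist(),round(a,3),np.round(t[[0,2]],4).tolist())
    pre=t
E
```

```text
[0.0849 0.179  0.3012]
start [-0.0544  0.0284  0.2807]
[-0.0059, 0.0019] 1.077 [-0.0485, 0.2788]
[-0.0058, 0.0021] 1.05 [-0.0427, 0.2767]
[-0.0057, 0.0022] 1.022 [-0.037, 0.2745]
[-0.0057, 0.0024] 0.994 [-0.0313, 0.2721]
[-0.0056, 0.0026] 0.967 [-0.0257, 0.2695]
[-0.0055, 0.0027] 0.939 [-0.0202, 0.2668]
[-0.0055, 0.0029] 0.912 [-0.0147, 0.264]
[-0.0054, 0.003] 0.884 [-0.0093, 0.2609]
[-0.0053, 0.0032] 0.856 [-0.0041, 0.2578]
[-0.0052, 0.0033] 0.829 [0.0011, 0.2545]
[-0.0051, 0.0034] 0.801 [0.0062, 0.251]
[-0.005, 0.0036] 0.774 [0.0113, 0.2475]
[-0.0049, 0.0037] 0.746 [0.0162, 0.2437]
[-0.0048, 0.0039] 0.718 [0.021, 0.2399]
[-0.0047, 0.004] 0.691 [0.0257, 0.2359]
[-0.0046, 0.0041] 0.663 [0.0302, 0.2318]
[-0.0045, 0.0042] 0.635 [0.0347, 0.2275]
[-0.0043, 0.0044] 0.608 [0.039, 0.2232]
[-0.0042, 0.0045] 0.58 [0.0433, 0.2187]
[-0.0041, 0.0046] 0.552 [0.0474, 0.2141]
[-0.004, 0.0047] 0.525 [0.0513, 0.2094]
[-0.0039, 0.0048] 0.497 [0.0553, 0.2046]
[-0.0045, 0.0045] 0.47 [0.0597, 0.2001]
[-0.0043, 0.0047] 0.442 [0.0641, 0.1954]
[-0.0042, 0.0048] 0.414 [0.0682, 0.1906]
[-0.004, 0.005] 0.387 [0.0723, 0.1856]
[-0.0039, 0.0051] 0.359 [0.0762, 0.1805]
[-0.0038, 0.0052] 0.332 [0.0799, 0.1752]
[-0.0036, 0.0054] 0.304 [0.0835, 0.1699]
[-0.0035, 0.0055] 0.276 [0.087, 0.1644]
[-0.0033, 0.0056] 0.249 [0.0903, 0.1588]
[-0.0031, 0.0057] 0.221 [0.0934, 0.1531]
[-0.003, 0.0058] 0.193 [0.0964, 0.1473]
[-0.0028, 0.0059] 0.166 [0.0992, 0.1413]
[-0.0027, 0.006] 0.138 [0.1019, 0.1353]
[-0.0025, 0.0061] 0.11 [0.1044, 0.1292]
[-0.0019, 0.0062] 0.083 [0.1063, 0.123]
[-0.0014, 0.0063] 0.055 [0.1077, 0.1167]
[-0.0012, 0.0063] 0.028 [0.1089, 0.1104]
[-0.0011, 0.0064] 0.0 [0.11, 0.104]
```

Call:
servo_tool(
  steps=[
    [0,0.02,0,0,0],
    [0,0.02,0,0,0],
    [0,0.02,0,0,0],
    [0,0.02,0,0,0],
    [0,0.02,0,0,0],
    [0,0.02,0,0,0],
    [0,0.02,0,0,0],
    [0,0.02,0,0,0],
    [0,0,0,0,0],
    [0,0,0,0,0],
  ],
)

```text
time: 5.1
tool_pos: [0.4819, 0.0764, 0.3019]
ee_rot: [0.239, 3.131, 0.003]
ft_force: [0.8, 0.1, 0.2]
width: 0.0002
```

Call:
servo_tool(
  steps=[
    [0,0,-0.019,0.0025,0],
    [0,0,-0.019,0.0025,0],
    [0,0,-0.019,0.0025,0],
    [0,0,-0.019,0.0025,0],
    [0,0,-0.019,0.0025,0],
    [0,0,-0.019,0.0025,0],
    [0,0,-0.019,0.0025,0],
    [0,0,-0.018,0.0025,0],
    [0,0,0,0,0],
    [0,0,0,0,0],
  ],
)

```text
time: 6.1
tool_pos: [0.4595, -0.073, 0.2814]
ee_rot: [0.242, 3.132, 0.0]
ft_force: [0.1, 0.8, -0.6]
width: 0.0003
```

```bash
python3 - <<'E'
from h import *
b,s=tcpbed(); print(s["time"],np.round(b,4),s["ee_rot"],s["ft_force"])
E
```

```text
6.1 [-0.0742  0.0278  0.2814] [2.41889642e-01 3.13218076e+00 3.28197562e-05] [ 0.10924257  0.76426629 -0.6228949 ]
```

Call:
servo_tool(
  steps=[
    [0,-0.005,0,0,0],
    [0,-0.005,0,0,0],
    [0,-0.005,0,0,0],
    [0,-0.005,0,0,0],
    [0,-0.0059,0,0.0019,0],
    [0,-0.0058,0,0.0021,0],
    [0,-0.0057,0,0.0022,0],
    [0,-0.0057,0,0.0024,0],
    [0,-0.0056,0,0.0026,0],
    [0,-0.0055,0,0.0027,0],
  ],
)

```text
time: 7.1
tool_pos: [0.5136, -0.0814, 0.2674]
ee_rot: [0.24, 3.132, -0.0]
ft_force: [-1.6, 1.5, 3.2]
width: 0.0003
```

Call:
servo_tool(
  steps=[
    [0,-0.0055,0,0.0029,0],
    [0,-0.0054,0,0.003,0],
    [0,-0.0053,0,0.0032,0],
    [0,-0.0052,0,0.0033,0],
    [0,-0.0051,0,0.0034,0],
    [0,-0.005,0,0.0036,0],
    [0,-0.0049,0,0.0037,0],
    [0,-0.0048,0,0.0039,0],
    [0,-0.0047,0,0.004,0],
    [0,-0.0046,0,0.0041,0],
  ],
)

```text
time: 8.1
tool_pos: [0.5631, -0.089, 0.2319]
ee_rot: [-0.24, -3.132, 0.0]
ft_force: [-0.0, 1.1, 3.0]
width: 0.0001
```

```bash
python3 - <<'E'
from h import *
b,s=tcpbed(); print(s["time"],np.round(b,4),s["ee_rot"],s["ft_force"])
a=ctrl.camera("side")[:,:,::-1][60:290,150:480]; b=ctrl.camera("top")[:,:,::-1][80:300,290:480]
a=cv2.resize(a,None,fx=1.5,fy=1.5,interpolation=2); b=cv2.resize(b,(300,345),interpolation=2)
cv2.imwrite("pics/m.png",np.hstack([a,b]))
E
```

```text
8.1 [0.0306 0.028  0.2319] [-2.40156470e-01 -3.13229615e+00  1.48854545e-04] [-0.01204246  1.10388354  2.96640334]
```

View pics/m.png

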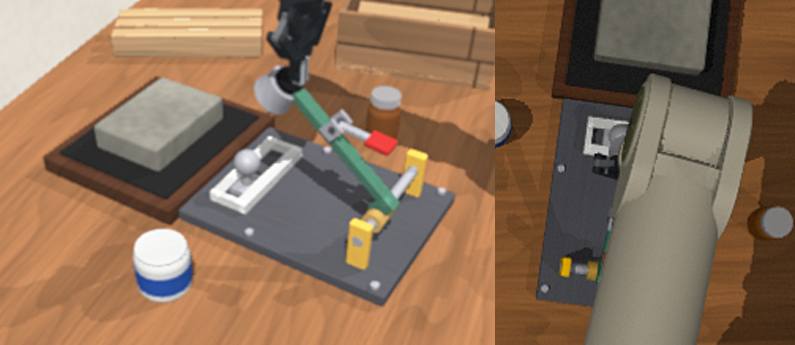

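The side view shows the link following, with the fingertips on the pad and nothing else touched. Continuing down.

Call:
servo_tool(
  steps=[
    [0,-0.0045,0,0.0042,0],
    [0,-0.0043,0,0.0044,0],
    [0,-0.0042,0,0.0045,0],
    [0,-0.0041,0,0.0046,0],
    [0,-0.004,0,0.0047,0],
    [0,-0.0039,0,0.0048,0],
    [0,-0.0045,0,0.0045,0],
    [0,-0.0043,0,0.0047,0],
    [0,-0.0042,0,0.0048,0],
    [0,-0.004,0,0.005,0],
  ],
)

```text
time: 9.2
tool_pos: [0.6045, -0.0954, 0.1855]
ee_rot: [-0.24, -3.132, 0.0]
ft_force: [-0.4, 0.0, -0.1]
width: -0.0002
```

```bash
python3 - <<'E'
from h import *
b,s=tcpbed(); print(s["time"],np.round(b,4),s["ee_rot"],s["ft_force"])
a=ctrl.camera("side")[:,:,::-1][80:230,190:440]
w=ctrl.camera("wrist")[:,:,::-1]
cv2.imwrite("pics/m2.png",np.hstack([cv2.resize(a,(500,300),interpolation=2),cv2.resize(w[:,160:480],(300,300))]))
E
```

```text
9.2 [0.0725 0.0281 0.1855] [-2.40139148e-01 -3.13207680e+00  1.37417696e-04] [-0.38613287  0.02107142 -0.10041204]
```

View pics/m2.png

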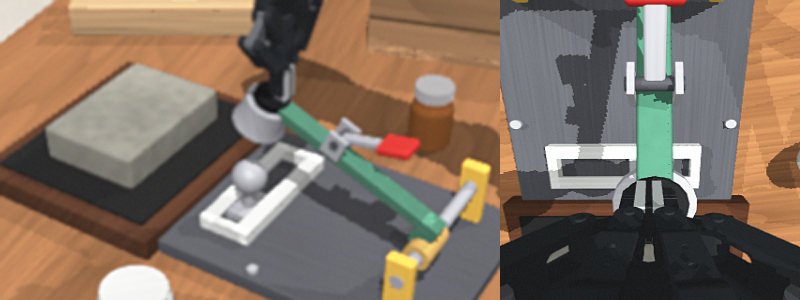

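Call:
servo_tool(
  steps=[
    [0,-0.0039,0,0.0051,0],
    [0,-0.0038,0,0.0052,0],
    [0,-0.0036,0,0.0054,0],
    [0,-0.0035,0,0.0055,0],
    [0,-0.0033,0,0.0056,0],
    [0,-0.0031,0,0.0057,0],
    [0,-0.003,0,0.0058,0],
    [0,-0.0028,0,0.0059,0],
    [0,-0.0027,0,0.006,0],
    [0,0,0,0,0],
  ],
)

```text
time: 10.3
tool_pos: [0.6334, -0.0998, 0.1347]
ee_rot: [-0.24, -3.131, 0.0]
ft_force: [-0.6, -0.0, -0.1]
width: -0.0002
```

```bash
python3 - <<'E'
from h import *
b,s=tcpbed(); print(s["time"],np.round(b,4),s["ft_force"])
a=ctrl.camera("side")[:,:,::-1][80:230,190:440]
w=ctrl.camera("wrist")[:,:,::-1]
cv2.imwrite("pics/m3.png",np.hstack([cv2.resize(a,(500,300),interpolation=2),cv2.resize(w[:,160:480],(300,300))]))
E
```

```text
10.3 [0.1017 0.0282 0.1347] [-0.58945563 -0.00907396 -0.09418608]
```

View pics/m3.png

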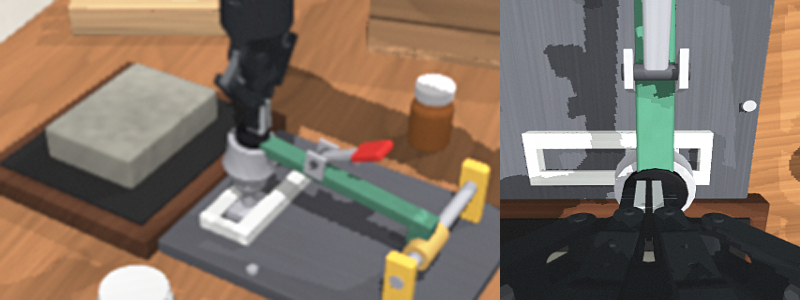

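The cup is now coming down over the ball, in line with it. Next I press the last 30 mm, slowly at the end.

Call:
servo_tool(
  steps=[
    [0,-0.0025,0,0.006,0],
    [0,-0.0019,0,0.006,0],
    [0,-0.0014,0,0.005,0],
    [0,-0.0012,0,0.004,0],
    [0,-0.001,0,0.003,0],
    [0,0,0,0.003,0],
    [0,0,0,0.002,0],
    [0,0,0,0.001,0],
    [0,0,0,0,0],
    [0,0,0,0,0],
  ],
)

```text
time: 11.4
tool_pos: [0.6415, -0.1012, 0.1061]
ee_rot: [0.24, 3.132, -0.0]
ft_force: [0.2, -0.9, 0.7]
width: 0.0001
```

Call:
servo_tool(
  steps=[
    [0,0,0,0.001,0],
    [0,0,0,0.001,0],
    [0,0,0,0,0],
    [0,0,0,0,0],
    [0,0,0,0.001,0],
    [0,0,0,0,0],
    [0,0,0,0,0],
    [0,0,0,0,0],
    [0,0,0,0,0],
    [0,0,0,0,0],
  ],
)

```text
time: 12.4
tool_pos: [0.6416, -0.1012, 0.1039]
ee_rot: [0.24, 3.132, 0.0]
ft_force: [-3.3, 1.1, 7.7]
width: 0.0002
```

Call:
servo_tool(
  steps=[
    [0,0,0,0.001,0],
    [0,0,0,0,0],
    [0,0,0,0.001,0],
    [0,0,0,0,0],
    [0,0,0,0,0],
    [0,0,0,0,0],
    [0,0,0,0,0],
    [0,0,0,0,0],
    [0,0,0,0,0],
    [0,0,0,0,0],
  ],
)

```text
time: 13.4
tool_pos: [0.6417, -0.1012, 0.1036]
ee_rot: [0.24, 3.131, 0.002]
ft_force: [-8.1, 2.8, 20.5]
width: 0.0002
```

```bash
python3 - <<'E'
from h import *
b,s=tcpbed(); print(s["time"],np.round(b,4),s["ft_force"])
E
```

```text
13.4 [0.1102 0.0281 0.1036] [-8.09003415  2.77712581 20.54809174]
```

The pad came to a firm stop at z=0.1036 under 20 N, matching the home height of 0.104. Now I move up, back, and over the lever paddle.

Call:
servo_tool(
  steps=[
    [0,0,0,-0.02,0],
    [0,0,0,-0.03,0],
    [0,0,0,-0.03,0],
    [0,0.02,0,0,0],
    [0,0.025,0,0,0],
    [0,0.025,0,0,0],
    [0,0.025,0,0,0],
    [0,0.0275,0,0,0],
    [0,0,0,0,0],
    [0,0,0,0,0],
  ],
)

```text
time: 14.4
tool_pos: [0.5205, -0.0821, 0.1812]
ee_rot: [0.239, 3.132, 0.002]
ft_force: [1.0, 0.4, -0.3]
width: 0.0001
```

```bash
python3 - <<'E'
from h import *
b,s=tcpbed(); print(s["time"],np.round(b,4),s["ft_force"])
a=ctrl.camera("side")[:,:,::-1][80:230,190:440]
w=ctrl.camera("wrist")[:,:,::-1]
cv2.imwrite("pics/m4.png",np.hstack([cv2.resize(a,(500,300),interpolation=2),cv2.resize(w[:,160:480],(300,300))]))
E
```

```text
14.4 [-0.0125  0.0283  0.1812] [ 0.95589851  0.44269766 -0.30724616]
```

View pics/m4.png

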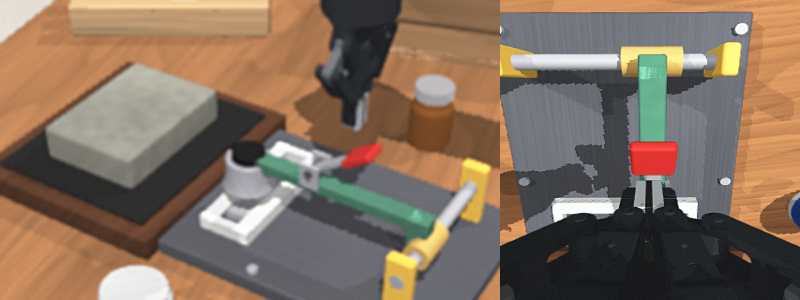

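The cup sits on the ball, and the paddle is lined up with the fingers, just on the robot side of them. Pressing the lever.

Call:
servo_tool(
  steps=[
    [0,0,0,0.015,0],
    [0,0,0,0.008,0],
    [0,0,0,0.005,0],
    [0,0.001,0,0.004,0],
    [0,0.002,0,0.004,0],
    [0,0.002,0,0.004,0],
    [0,0.002,0,0.004,0],
    [0,0.002,0,0.004,0],
    [0,0.002,0,0.004,0],
    [0,0,0,0,0],
  ],
)

```text
time: 15.5
tool_pos: [0.5091, -0.0806, 0.1284]
ee_rot: [-0.24, -3.132, -0.0]
ft_force: [0.8, 0.1, 1.4]
width: 0.0003
```

Call:
servo_tool(
  steps=[
    [0,0.003,0,0.003,0],
    [0,0.003,0,0.003,0],
    [0,0.003,0,0.003,0],
    [0,0.002,0,0.002,0],
    [0,0,0,0.001,0],
    [0,0,0,0,0],
    [0,0,0,0,0],
    [0,0,0,0,0],
    [0,0,0,0,0],
    [0,0,0,0,0],
  ],
)

```text
time: 16.5
tool_pos: [0.5007, -0.0794, 0.1194]
ee_rot: [0.24, 3.127, 0.001]
ft_force: [-0.8, -0.6, 21.4]
width: 0.0003
```

Call:
servo_tool(
  steps=[
    [0,0,0,-0.01,0],
    [0,-0.005,0,-0.02,0],
    [0,-0.04,0,-0.04,0],
    [0,-0.04,0,-0.02,0],
    [0,-0.04,0,0,0],
    [0,0,0,0,0],
    [0,0,0,0,0],
    [0,0,0,0,0],
    [0,0,0,0,0],
    [0,0,0,0,0],
  ],
)

```text
time: 17.5
tool_pos: [0.617, -0.0972, 0.2029]
ee_rot: [0.24, 3.132, 0.002]
ft_force: [-0.5, 0.4, 0.6]
width: -0.0
```

```bash
python3 - <<'E'
from h import *
b,s=tcpbed(); print(s["time"],np.round(b,4),s["ft_force"]); p=np.load("p.npy")
a=ctrl.camera("side")[:,:,::-1].copy(); w=ctrl.camera("wrist")[:,:,::-1]
cv2.imwrite("pics/m5.png",np.hstack([cv2.resize(a[110:230,230:430],(600,360),interpolation=2),cv2.resize(w[:250,220:380],(200,312))[:0:1] if 0 else cv2.resize(w[:360,200:400],(200,360))]))
for l in (0,.1): print(l,np.round(proj("side",bw(p,[tip(p[3],0,l,.082),tip(p[3],0,l,.046),lk(p[3],0,.22,.036)])),1).tolist(), (np.round((proj("side",bw(p,[tip(p[3],0,l,.082)]))-[230,110])*3)).tolist())
E
```

```text
17.5 [0.0851 0.0282 0.2029] [-0.48822297  0.35104796  0.60911952]
0 [[381.7, 177.0], [366.4, 171.3], [314.1, 155.6]] [[455.0, 201.0]]
0.1 [[381.8, 173.8], [366.4, 169.5], [314.1, 155.6]] [[455.0, 191.0]]
```

View pics/m5.png

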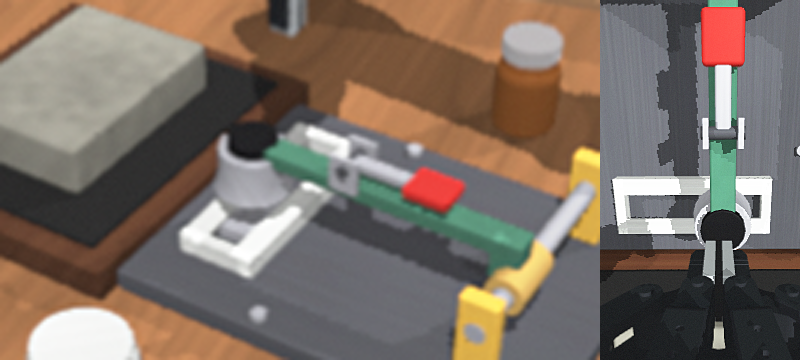

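The cup is home: the pad is within 1 px of prediction. The lever lies along the link, but its stop was 5 mm above the nominal pivot height. I'll press once more nearer its end to confirm it's at the stop.

Call:
servo_tool(
  steps=[
    [0,0.035,0,0,0],
    [0,0.035,0,0,0],
    [0,0.035,0,0,0],
    [0,0.032,0,0.02,0],
    [0,0,0,0.03,0],
    [0,0,0,0.02,0],
    [0,0,0,0.008,0],
    [0,0,0,0.004,0],
    [0,0,0,0.002,0],
    [0,0,0,0.001,0],
  ],
)

```text
time: 18.6
tool_pos: [0.4822, -0.0767, 0.1191]
ee_rot: [-0.241, -3.132, -0.002]
ft_force: [-12.9, 2.1, 25.6]
width: -0.0001
```

Call:
servo_tool(
  steps=[
    [0,0,0,0.001,0],
    [0,0,0,0,0],
    [0,0,0,0,0],
    [0,0,0,0,0],
    [0,0,0,0,0],
    [0,0,0,0,0],
    [0,0,0,0,0],
    [0,0,0,0,0],
    [0,0,0,0,0],
    [0,0,0,0,0],
  ],
)

```text
time: 19.6
tool_pos: [0.4822, -0.0768, 0.1189]
ee_rot: [-0.241, -3.132, -0.003]
ft_force: [-14.4, 2.8, 27.2]
width: -0.0002
```

Call:
servo_tool(
  steps=[
    [0,0,0,-0.005,0],
    [0,0,0,-0.02,0],
    [0,0,0,-0.04,0],
    [0,-0.02,0,-0.04,0],
    [0,-0.04,0,-0.02,0],
    [0,-0.04,0,0,0],
    [0,-0.04,0,0,0],
    [0,0,0,0,0],
    [0,0,0,0,0],
    [0,0,0,0,0],
  ],
)

```text
time: 20.6
tool_pos: [0.6201, -0.0985, 0.2421]
ee_rot: [0.242, 3.132, -0.0]
ft_force: [-0.2, -0.6, 0.2]
width: 0.0001
```

```bash
python3 - <<'E'
from h import *
b,s=tcpbed(); print(s["time"],np.round(b,4),s["ft_force"]); p=np.load("p.npy")
a=ctrl.camera("side")[:,:,::-1].copy(); w=ctrl.camera("wrist")[:,:,::-1]
cv2.imwrite("pics/m6.png",np.hstack([cv2.resize(a[80:280,170:470],(540,360),interpolation=2),cv2.resize(w[:360,200:400],(200,360))]))
E
```

```text
20.6 [0.0885 0.0274 0.2421] [-0.18670059 -0.58471691  0.24583712]
```

View pics/m6.png

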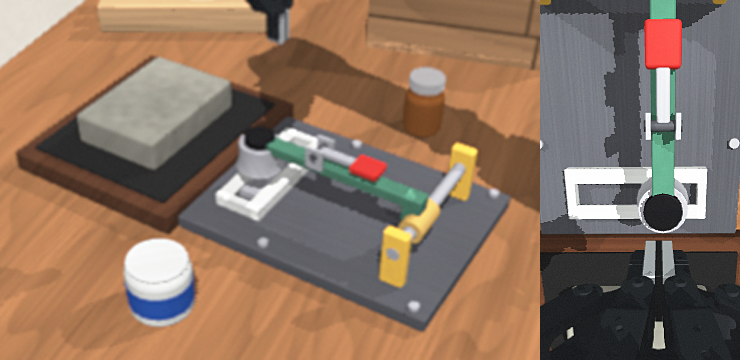

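The picture shows the cup home on the ball, the lever flat along the link, the tin and jar in place, and the arm clear.

```bash
python3 -c "
from cell import ctrl
print(ctrl.job_done())"
```

```text
the job is handed in; nothing more can be done
None
```

The press bed is hitched: the steel cup is home over the hitch ball, and the red latch lever was pressed fully down after that. I handed the job in at about 20.6 s of the allowed 72 s.

- **Finding the ball:** the cameras put the ball at bed y ≈ 30 mm and the link's sleeve at about 28 mm. That is within the cup's 4 mm capture, so I did not move the sleeve sideways.
- **Cup home:** pushing the link down by its pad met a hard stop at z = 103.6 mm under 20 N. The home height is 104 mm, and with no ball the pad would have gone about 20 mm lower. A picture taken after the first lever press put the pad within about 1 px of its predicted home position.
- **Lever down:** it stopped at z ≈ 119 mm both near the middle of the paddle (21 N) and near its end (27 N), so it is lying flat against its stop. That is 5 mm above the pivot height given. I took the difference to be the lever's thickness, since the two presses agreed and the picture shows the lever along the link.
- **Last check:** the final picture shows the tin and jar in place and the arm clear, with almost no force on the wrist.

No check failed. The wrist camera disagreed with the fixed cameras by about 2–3 mm, roughly its stated accuracy, and the fit allowed for that.

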